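Square the card pad in the stack cutter and clamp it through the guard window

ROBOT

A 6-joint arm with a two-finger parallel gripper is mounted at the origin on the work surface. World frame = base frame: x ahead of the robot, y to its left, z up, the work surface at z = 0. Lengths are in m, angles in degrees, forces in N, time in s.
With the tool pointing down it reaches from about 0.4 to 0.825 m from the base axis. Payload 7 kg.
Tool frame: the origin (TCP) lies at the very end of the fingers, on their centre line; the grasp point (between the pads) lies behind it (r.grasp_offset is the z of the grasp point in the tool frame, in m); z points along the fingers, y is the direction in which the jaws open and shut (so a half turn about z gives the same grasp; the last joint's range is limited). The gripper opens to 88 mm and grips with 3 to 60 N. Pads are 19 mm wide; open, the fingers measure 130 mm over their backs; the gripper's body (78 mm by 193 mm) begins 47 mm behind the grasp point.
Start: joints at [-54.941, 20.546, 0.682, 0, -70.136, -16.507], TCP at [0.215, -0.64, 0.227] pointing down, gripper open.
Joint ranges: [-176.03, 176.03], [-82.01, 121.73], [-58.28, 71.71], [-173.87, 95.51], [-174.79, -0.11], [-173.66, 173.66]. Speed limits (degrees/s): [136.94, 136.94, 172.46, 180, 180, 180].

INTERFACE

Orientations are given as [roll, pitch, yaw] about the fixed x, y, z axes, in that order (R = Rz(yaw) Ry(pitch) Rx(roll)).
In Python, from plant import r gives the robot as it stands. The module is installed in compiled form; this text tells all that it offers.
- The arm moves only by the tool servo_tool, never from a script. Its argument "targets" is a list of rows, each an object of numbers: "dx", "dy", "dz": the shift along the world's x, y, z in cm; "spin": the turn about the world's z in rad; "grip": the opening in per cent of the stroke, from 0 (shut) to 100 (fully open). A call has exactly 10 rows; each row is the pose to reach, as a shift and turn from the pose commanded when the call began; what a row does not reach only later rows make up. A row lasts 1/12 s, in which the tool goes at most 41.7 mm and 7.16 degrees, less where a joint would pass 70% of its speed; a pose out of reach is approached as far as the arm can. A call with a gripper value outside its range is refused whole. The fingers move at their own pace and stop on an object; "squeeze" is the grip in N (left out, the last holds). Time passes only in rows, so rows that repeat a pose let the fingers close, or fill a call up. It gives the time, the measured TCP pose, the force and the opening at its end, in the units of the state.
- r.get_state(): the state, without advancing time (a new reading comes with each control period).
- r.capture(name): name is "scene" or "top"; returns the picture (480x640x3 uint8, blue, green, red); there is no depth.
- r.get_calibration(name): a dict with "K" (3x3 intrinsics, pixels), "extrinsics" (4x4, takes a point from camera to world coordinates). Camera axes: x right, y down, z forward; pixel columns grow to the right and rows downward; lengths in m; the calibration is good to about 2 mm. A picture is of the moment at which its call begins. get_calibration takes no time and is no camera call.
- r.close_job(): hands the job in, once; it reports no verdict.
Trained networks look in the newest picture that a camera, given by its name, has taken for a name from the list of things; names that differ only in an ending like _2 or _b are one class to them, and where a whole thing is asked for, a point or a joint stands for the part that bears it (a point fixed in the world has none). Each returns a list of dicts, best first, with "p" (0 to 1); they miss things now and then, are a little off and sometimes report something else, mostly with a low value. They report only what shows in the picture. A call takes as long as a camera call.
- r.cut_out(name, camera): "mask" (480x640 bool, what is visible of it) and "extent" ([left, top, right, bottom] in pixels, round what is visible of it).
The state is a dict: "time_s": time; "joints": joint angles; "qd": joint speeds; "joint_torque": joint torques, N m; "tcp_pos": TCP position; "eef_rot": TCP orientation; "contact_force": force on the tool from outside, world axes, zero at the start; "moment": the same for the moment, N m; "gripper_width": finger opening in m.
Only numpy, scipy, OpenCV 4.12 (cv2) and the standard library are available. Lean on these libraries where they do the work, as an engineer would, in place of code of your own. Each camera call takes 0.05 s, during which the arm holds its last target. There are 200 camera calls.

TASK

Get the pad of label card ready for the cut: with the fingertips push it along the bed of the stack cutter until its far edge lies flat and square against the back stop, then reach down through the window in the clear guard and press the clamp lever all the way down so that it clamps the pad. Push and press only: the pad stays flat on the bed, never lifted, and you must not touch the guard at any time. Leave everything else on the table and the cutter where it is, and finish with the hand back out of the window, touching nothing.

Things in the scene. Friction and masses are not known exactly. Their poses are not given: they have to be found in the camera images.
- cutter: Desktop stack cutter, fixed, turned by up to 0.2 rad. Origin on the table under the middle of the cutting line; x points away from the operator, y left, z up. Flat bed, top 35 mm above the table, x -250 to +170, y -180 to +180 mm. Side cheeks on it at y +-150 to +-180, x -40 to +110, up to z 160 mm. Low side lay (10 mm high) on the bed at y -150 to -140, x -150 to -50 mm.
- blade_arm (a point): Top of the handle of the blade arm, which is locked upright at the right of the cutter: cutter x -62 to -44, y -192 to -136 mm (boss, arm and blade), from the bed up to this point, 415 mm above the table.
- stop (a point): Middle of the front face of the back stop, a fixed aluminium bar 260 mm long (along y) and 30 mm high on the bed behind the clamp, at cutter x +60, y 0, z 47.5 mm; the face looks along cutter -x, and its axes are parallel to the cutter's.
- pad: Loose rigid glued pad of white label card on greyboard, 210 mm (x) by 148 mm (y) by 25 mm, 0.4 to 0.85 kg, flat on the bed, its x roughly along the cutter's x (up to 0.1 rad askew), 40 to 80 mm short of the back stop; slides at about 3 to 9 N. Origin at the centre of its underside. Against the stop, its origin is at cutter x -45 mm, its near edge at -150 mm.
- pad_near (a point): Middle of the pad's near edge face (towards the operator, the one to push on), half way up the thickness (12.5 mm above the bed).
- pad_far (a point): Middle of the pad's far edge face (towards the back stop), 12.5 mm above the bed.
- guard: Clear plastic guard hood, fixed, not to be touched; origin and axes as the cutter's. Level 3 mm sheet, top 181 mm above the table (aluminium rims and black trim up to 183), cutter x -79 to +112, y -139 to +184 mm; a clear front lip hangs to z 130 mm at x -75 mm. A window with 8 mm wide black trim is cut in it over the clamp lever.
- window (a point): Centre of the guard's window, 182.5 mm above the table (the trim's top), at cutter x -10, y +30 mm. The clear opening is 95 mm along the cutter's x (-57.5 to +37.5) and 120 mm along its y (-30 to +90).
- paddle (a point): Middle of the top of the clamp lever's paddle, a flat black plate 32 mm (x) by 46 mm (y), 10 mm thick, at the lever's free end under the window. The hinge lies 90 mm farther on, at cutter x +80, y +30, z 136 mm. Raised, the paddle's top is about 170 mm above the table (12 mm below the window); fully down it is level, top at z 141 mm, middle at cutter x -10, y +30 mm.
- lever (a joint): Angle of the clamp lever, rad: 0 fully raised, grows as it is pressed down, 0.333 on its end stop (level). Starts at 0 to 0.05; takes about 6 to 8 N at the paddle, rising to about 14 N over the last 3 mm as the sprung clamp bites on the pad; stays where it is left.
- clamp: Steel clamp bar across the bed under the guard, 30 mm (x) by 280 mm (y) by 24 mm, at cutter x +5 to +35 mm; origin at the centre of its underside. Moved only by the lever: underside 78 mm above the table when raised (18 mm over the pad's top), on the pad's top (60 mm) with the lever fully down.
- vial: Bystander: small capped glass sample vial, 26 mm across, 50 mm tall, standing on the cutter's bed at its left edge; origin at the centre of its underside
- eraser: Bystander: white eraser, 45 x 20 x 12 mm, lying on the cutter's bed at its right edge near the front corner; origin at the centre of its underside
- tape: Bystander: roll of amber tape lying flat on the table, 100 mm across, 18 mm tall; origin at the centre of its underside
- dishes: Bystander: stack of three clear petri dishes, 90 mm across, 43 mm tall, on the table left of the cutter; origin at the centre of its underside
- tub: Bystander: open white plastic tub with a small block of label card in it, 160 x 115 x 70 mm, on the table right of the cutter; origin at the centre of its underside
- scissors: Bystander: steel scissors, 170 mm long, 6 mm thick, lying on the table; origin near the screw, on the table
- reagent: Bystander: capped amber glass bottle, 60 mm across, 130 mm tall, on the table left of the cutter; origin at the centre of its underside

How it is judged (in metres and radians):
On the way, in this order (a step that is already met when the one before it is completed fails the run):
1. the pad lies flat and square against the back stop, the clamp still raised (x of pad_far in the frame of stop above -0.004 m and angle between the x axis of pad and the x axis of cutter, either way round below 0.03 rad and z of pad in the frame of cutter below 0.039 m and angle between pad's own z axis and vertical below 0.03 rad and value of joint lever below 0.15 rad), for 0.2 s.
2. the clamp lever is pressed fully down and the clamp bar bears on the pad (x of pad_far in the frame of stop above -0.004 m and angle between the x axis of pad and the x axis of cutter, either way round below 0.03 rad and z of pad in the frame of cutter below 0.039 m and angle between pad's own z axis and vertical below 0.03 rad and value of joint lever above 0.305 rad and contact force between clamp and pad above 2 N), for 0.2 s.
At the end, for the whole second after the job is handed in: The pad lies flat on the bed with its far edge within 4 mm of the back stop and square to it within 0.03 rad, the lever is down (past 0.305 of 0.333 rad), the clamp bar bears on the pad with more than 2 N, and everything is at rest (all of step 2 and linear speed of pad below 0.01 m/s); the robot touches nothing.
It fails at once if the robot touched the guard (contact force between any of the fingers, the arm and guard above 0.5 N).
It fails at once if the pad was lifted or tipped off the bed (z of pad in the frame of cutter above 0.043 m or angle between pad's own z axis and vertical above 0.1 rad).
It fails at once if a bystander was displaced by more than 15 mm (distance of any of vial, eraser, tape, dishes, tub, scissors, reagent from where it was at the start of the episode above 0.015 m).
It also fails if it takes over 54 s, if anything falls off the work surface, if the arm or the gripper's body presses on something with over 40 N, if the wrist force passes 120 N, or if a joint passes its speed limit or range.

## Working session

There is one attempt and no reset: what is moved stays moved. The work goes in short steps, Python scripts to look and compute and a tool call to move; the robot and the scene stay as the last step left them, time stands still between calls to the robot, and variables do not carry over. Pictures are saved under pics/ and viewed, about 8 in all and at most 12, crops included, and the job is handed in when it is done.

Besides the shell and the picture viewer there is one more tool, called after ">>>" as name(argument=value, ...), one argument or row to a line, values as JSON. servo_tool: Moves the arm, as the interface text tells. Its arguments: {"type":"object","properties":{"targets":{"type":"array"},"squeeze":{"type":"number"}},"required":["targets"]}

```bash
mkdir -p pics; python3 - <<'E'
from plant import r
import cv2,numpy as np
for n in("scene","top"):
    im=r.capture(n); cv2.imwrite(f"pics/{n}0.png",im)
    c=r.get_calibration(n); print(n,np.round(c["K"],1).tolist(),np.round(c["extrinsics"],4).tolist())
    for t in("pad","cutter","paddle","stop","guard","window","blade_arm","clamp"):
        try:
            for d in r.cut_out(t,n)[:2]: print(t,round(d["p"],2),d["extent"],int(d["mask"].sum()))
        except Exception as e: print(t,e)
s=r.get_state();print(s["time_s"],s["tcp_pos"],s["eef_rot"],s["gripper_width"],r.grasp_offset)
E
```

```text
scene [[604.8, 0.0, 317.2], [0.0, 604.8, 242.6], [0.0, 0.0, 1.0]] [[-0.9998, -0.0215, -0.0054, 0.5904], [-0.0102, 0.6632, -0.7484, 1.196], [0.0197, -0.7481, -0.6633, 1.2972], [0.0, 0.0, 0.0, 1.0]]
pad 0.9 [279.5, 292.9, 360.6, 346.2] 2889
pad 0.42 [222.7, 240.1, 304.0, 340.4] 5747
cutter 0.79 [197.5, 162.2, 369.1, 378.7] 15712
paddle 0.74 [330.8, 435.5, 374.1, 480.0] 1432
paddle 0.47 [256.0, 277.1, 281.9, 300.7] 249
stop 0.82 [195.1, 168.5, 366.3, 378.8] 15593
guard 0.71 [218.9, 238.6, 309.7, 344.4] 5742
window 0.72 [225.7, 238.9, 305.9, 337.2] 5560
blade_arm 0.8 [196.8, 166.6, 367.3, 379.4] 15975
clamp 0.66 [257.7, 282.7, 285.9, 294.7] 224
clamp 0.61 [266.3, 270.3, 280.7, 302.1] 168
top [[529.2, 0.0, 317.9], [0.0, 529.2, 243.9], [0.0, 0.0, 1.0]] [[-0.0178, -0.9868, 0.1607, 0.3565], [-0.9997, 0.0205, 0.0151, 0.003], [-0.0182, -0.1604, -0.9869, 1.4761], [0.0, 0.0, 0.0, 1.0]]
pad 0.56 [263.0, 208.9, 319.8, 290.2] 3562
cutter 0.94 [223.6, 131.5, 375.5, 299.9] 17009
paddle 0.58 [278.6, 179.0, 298.0, 207.0] 262
stop 0.62 [225.3, 130.7, 377.1, 300.5] 17092
guard 0.88 [218.9, 149.6, 355.0, 227.2] 7999
guard 0.64 [224.2, 129.0, 373.2, 299.3] 16981
window 0.91 [222.2, 152.0, 353.0, 231.5] 7994
window 0.25 [429.6, 310.5, 485.5, 338.4] 264
blade_arm 0.96 [225.2, 131.5, 377.0, 299.9] 16842
blade_arm 0.43 [221.6, 152.4, 355.5, 230.0] 8081
clamp 0.92 [263.5, 190.7, 307.8, 203.8] 380
clamp 0.7 [224.5, 131.0, 374.5, 302.4] 17218
0.9 [ 0.21475383 -0.63990255  0.22659464] [-1.79998043e+02  1.48710100e-03 -1.61447157e+02] 0.08769001138519207 -0.0188
```

```bash
python3 - <<'E'
import cv2
a=cv2.imread("pics/top0.png")[120:310,205:445]; cv2.imwrite("pics/topc.png",cv2.resize(a,None,fx=3.3,fy=3.15,interpolation=cv2.INTER_CUBIC))
a=cv2.imread("pics/scene0.png"); cv2.imwrite("pics/scenec.png",a)
E
```

```text
(no output)
```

View pics/topc.png

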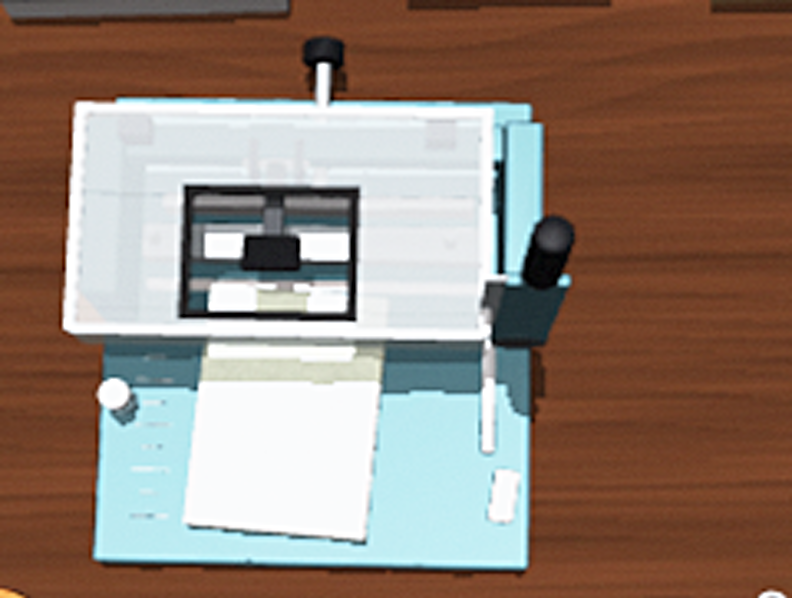

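View pics/scenec.png

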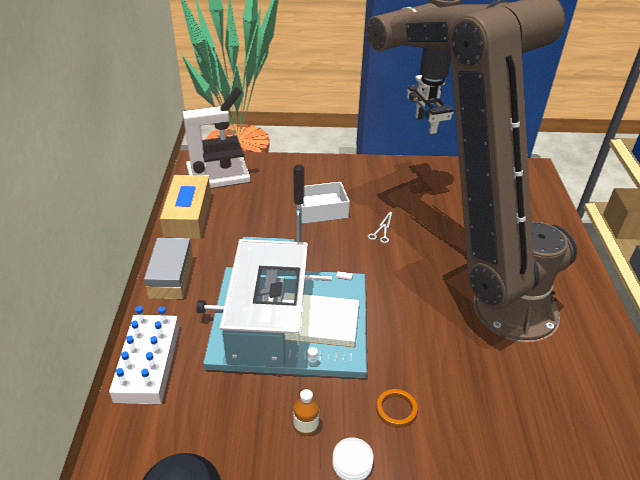

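The top crop shows the cutter nearly aligned with the world. The window trim corners are at about (184,185)-(357,320), the pad's near edge runs (185,525)-(365,542), and the bed front corners are (94,560) and (528,569). In the scene picture the arm is parked clear, with the blade arm on the robot's right.

```bash
cat > h.py <<'E'
import numpy as np,cv2
from scipy.optimize import least_squares
def proj(c,P):
    E=np.linalg.inv(c["extrinsics"]);q=(E[:3,:3]@np.asarray(P).T).T+E[:3,3];p=q@c["K"].T
    return p[:,:2]/p[:,2:]
def back(c,uv,z):
    d=c["extrinsics"][:3,:3]@np.linalg.inv(c["K"])@np.array([uv[0],uv[1],1.]);o=c["extrinsics"][:3,3]
    return (o+d*(z-o[2])/d[2])
def cw(p,P):
    P=np.asarray(P,float);c,s=np.cos(p[2]),np.sin(p[2]);o=P.copy()
    o[:,0]=p[0]+c*P[:,0]-s*P[:,1];o[:,1]=p[1]+s*P[:,0]+c*P[:,1];return o
E
python3 - <<'E'
from plant import r
from h import *
c=r.get_calibration("top"); f=lambda x,y:(205+(x-.5)/3.3,120+(y-.5)/3.15)
pts=[((184,185),(45.5,98,182.5)),((360,185),(45.5,-38,182.5)),((357,320),(-65.5,-38,182.5)),((179,318),(-65.5,98,182.5)),
((94,560),(-250,180,35)),((528,569),(-250,-180,35)),((77,103),(112,184,183)),((64,333),(-79,184,183)),((492,338),(-79,-139,183)),((493,110),(112,-139,183))]
uv=np.array([f(*a) for a,_ in pts]);P=np.array([b for _,b in pts])/1000
s=least_squares(lambda p:(proj(c,cw(p,P))-uv).ravel(),[.65,0,0],loss="soft_l1")
print(s.x);print(np.round((proj(c,cw(s.x,P))-uv),1).tolist())
pL,pR=[back(c,f(*a),.06) for a in((185,525),(365,542))]
print("near corners",pL,pR,"len",np.linalg.norm(pL-pR),"yaw",np.arctan2(*((pL-pR)[:2]*[-1,1])))
for a in((197,400),(380,400)):print(back(c,f(*a),.06))
q=s.x
def inv(w):
    d=w[:2]-q[:2];c_,s_=np.cos(q[2]),np.sin(q[2]);return [c_*d[0]+s_*d[1],-s_*d[0]+c_*d[1]]
print("in cutter",inv(pL),inv(pR)); print("paddle",inv(back(c,f(271,253),.169)))
print("window,prepush,stop:",cw(q,[[-.01,.03,0],[-.25,0,0],[-.15,0,0]]))
import json;json.dump(list(q),open("q.json","w"))
E
```

```text
[ 0.69015957  0.06900534 -0.03864318]
[[-0.1, -0.6], [0.2, 0.2], [0.2, 0.4], [-0.3, 0.1], [-0.2, 0.2], [0.7, -0.0], [-0.3, -0.3], [0.0, 0.0], [-0.3, 0.6], [0.2, -0.8]]
near corners [0.4745438  0.17955658 0.06      ] [0.45730562 0.03351669 0.06      ] len 0.1470537487638852 yaw -0.11749380038559243
[0.58207784 0.16961628 0.06      ]
[0.57897094 0.01912503 0.06      ]
in cutter [np.float64(-0.2197257866385664), np.float64(0.10213869806311693)] [np.float64(-0.2313090538947761), np.float64(-0.044458140051431394)]
paddle [np.float64(-0.007809996799978542), np.float64(0.030261716478346516)]
window,prepush,stop: [[0.68132604 0.09936928 0.        ]
 [0.44034621 0.07866374 0.        ]
 [0.54027155 0.07480038 0.        ]]
```

>>> servo_tool(
  targets=[
    {"dx": 2.2,"dy": 3.5,"dz": 0,"spin": -0.02,"grip": 80},
    {"dx": 4.4,"dy": 7,"dz": 0,"spin": -0.04,"grip": 80},
    {"dx": 6.6,"dy": 10.5,"dz": 0,"spin": -0.06,"grip": 80},
    {"dx": 8.8,"dy": 14,"dz": 0,"spin": -0.08,"grip": 80},
    {"dx": 11,"dy": 17.5,"dz": 0,"spin": -0.1,"grip": 80},
    {"dx": 13.2,"dy": 21,"dz": 0,"spin": -0.12,"grip": 80},
    {"dx": 15.4,"dy": 24.5,"dz": 0,"spin": -0.14,"grip": 80},
    {"dx": 17.6,"dy": 28,"dz": 0,"spin": -0.16,"grip": 80},
    {"dx": 19.8,"dy": 31.5,"dz": 0,"spin": -0.18,"grip": 80},
    {"dx": 22,"dy": 35,"dz": 0,"spin": -0.2,"grip": 80},
  ],
)

```text
time_s: 1.73
tcp_pos: [0.4355, -0.2881, 0.227]
eef_rot: [-180.0, 0.1, -173.0]
contact_force: [1.3, -0.5, -0.0]
gripper_width: 0.07
```

>>> servo_tool(
  targets=[
    {"dx": 0,"dy": 4,"dz": 0,"spin": -0.016,"grip": 80},
    {"dx": 0,"dy": 8,"dz": 0,"spin": -0.032,"grip": 80},
    {"dx": 0,"dy": 12,"dz": 0,"spin": -0.05,"grip": 80},
    {"dx": 0,"dy": 16,"dz": 0,"spin": -0.066,"grip": 80},
    {"dx": 0,"dy": 20,"dz": 0,"spin": -0.082,"grip": 80},
    {"dx": 0,"dy": 24,"dz": 0,"spin": -0.1,"grip": 80},
    {"dx": 0,"dy": 28,"dz": 0,"spin": -0.12,"grip": 80},
    {"dx": 0,"dy": 32,"dz": 0,"spin": -0.14,"grip": 80},
    {"dx": 0,"dy": 36,"dz": 0,"spin": -0.1625,"grip": 80},
    {"dx": 0,"dy": 39.4,"dz": 0,"spin": -0.1625,"grip": 80},
  ],
)

```text
time_s: 2.57
tcp_pos: [0.4344, 0.1066, 0.2272]
eef_rot: [179.9, 0.1, 177.8]
contact_force: [1.1, -1.3, 0.1]
gripper_width: 0.0699
```

>>> servo_tool(
  targets=[
    {"dx": -0.5,"dy": 0,"dz": -3},
    {"dx": -0.5,"dy": 0,"dz": -6},
    {"dx": -0.5,"dy": 0,"dz": -9},
    {"dx": -0.5,"dy": 0,"dz": -12},
    {"dx": -0.5,"dy": 0,"dz": -14},
    {"dx": -0.5,"dy": 0,"dz": -16},
    {"dx": -0.5,"dy": 0,"dz": -17.2},
    {"dx": -0.5,"dy": 0,"dz": -18.1},
    {"dx": -0.5,"dy": 0,"dz": -18.4},
    {"dx": -0.5,"dy": 0,"dz": -18.4},
  ],
)

```text
validation failed for argument at $.ta...
```

```bash
python3 - <<'E'
from plant import r
import cv2
a=r.capture("top")[180:320,205:385]; cv2.imwrite("pics/top1.png",cv2.resize(a,None,fx=4,fy=4,interpolation=cv2.INTER_CUBIC))
s=r.get_state();print(s["tcp_pos"],s["eef_rot"],s["contact_force"])
E
```

```text
[0.43539097 0.11046632 0.22715815] [1.79878420e+02 1.19086195e-01 1.77882556e+02] [1.20133988 6.0484142  0.37996943]
```

View pics/top1.png

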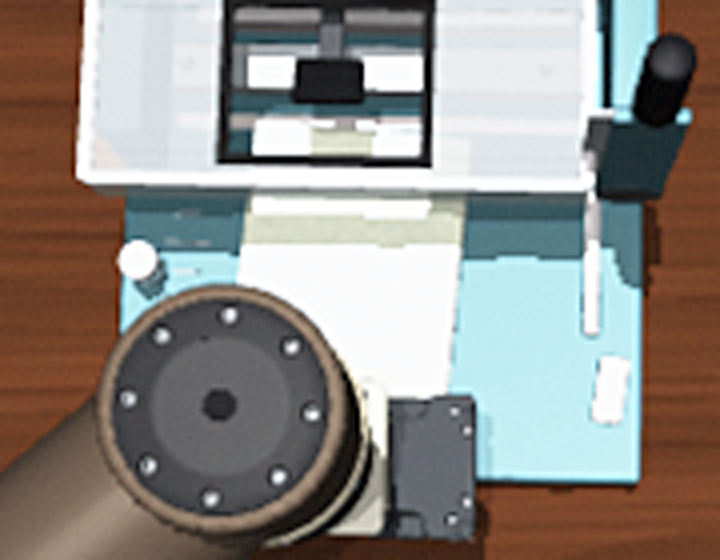

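The call was refused, so nothing moved. The picture shows the hand over the pad's near edge, with the pad's right edge at about (450,390), and still at travel height. I'll retry with complete rows.

>>> servo_tool(
  targets=[
    {"dx": -0.5,"dy": 0,"dz": -3,"spin": 0,"grip": 80},
    {"dx": -0.5,"dy": 0,"dz": -6,"spin": 0,"grip": 80},
    {"dx": -0.5,"dy": 0,"dz": -9,"spin": 0,"grip": 80},
    {"dx": -0.5,"dy": 0,"dz": -12,"spin": 0,"grip": 80},
    {"dx": -0.5,"dy": 0,"dz": -14,"spin": 0,"grip": 80},
    {"dx": -0.5,"dy": 0,"dz": -16,"spin": 0,"grip": 80},
    {"dx": -0.5,"dy": 0,"dz": -17.2,"spin": 0,"grip": 80},
    {"dx": -0.5,"dy": 0,"dz": -18.1,"spin": 0,"grip": 80},
    {"dx": -0.5,"dy": 0,"dz": -18.4,"spin": 0,"grip": 80},
    {"dx": -0.5,"dy": 0,"dz": -18.4,"spin": 0,"grip": 80},
  ],
)

```text
time_s: 3.45
tcp_pos: [0.4295, 0.1038, 0.0421]
eef_rot: [-179.9, -0.1, 177.8]
contact_force: [-0.0, -0.3, 0.2]
gripper_width: 0.0698
```

```bash
python3 - <<'E'
from plant import r
r.capture("scene")
s=r.get_state();print(s["tcp_pos"],s["eef_rot"],s["contact_force"])
E
```

```text
[0.42985038 0.104079   0.04268856] [-1.79987401e+02 -6.69003149e-03  1.77787608e+02] [ 0.03193391  0.36368874 -0.0785213 ]
```

>>> servo_tool(
  targets=[
    {"dx": 0.5,"dy": -0.02,"dz": 0,"spin": 0,"grip": 80},
    {"dx": 1,"dy": -0.04,"dz": 0,"spin": 0,"grip": 80},
    {"dx": 1.5,"dy": -0.06,"dz": 0,"spin": 0,"grip": 80},
    {"dx": 2,"dy": -0.08,"dz": 0,"spin": 0,"grip": 80},
    {"dx": 2.5,"dy": -0.1,"dz": 0,"spin": 0,"grip": 80},
    {"dx": 3,"dy": -0.12,"dz": 0,"spin": 0,"grip": 80},
    {"dx": 3.5,"dy": -0.14,"dz": 0,"spin": 0,"grip": 80},
    {"dx": 4,"dy": -0.16,"dz": 0,"spin": 0,"grip": 80},
    {"dx": 4.5,"dy": -0.18,"dz": 0,"spin": 0,"grip": 80},
    {"dx": 5,"dy": -0.2,"dz": 0,"spin": 0,"grip": 80},
  ],
)

```text
time_s: 4.33
tcp_pos: [0.4768, 0.0999, 0.0417]
eef_rot: [-179.8, -0.4, 177.7]
contact_force: [-8.9, -0.9, 4.4]
gripper_width: 0.07
```

>>> servo_tool(
  targets=[
    {"dx": 0.4,"dy": -0.02,"dz": 0,"spin": 0,"grip": 80},
    {"dx": 0.8,"dy": -0.03,"dz": 0,"spin": 0,"grip": 80},
    {"dx": 1.2,"dy": -0.05,"dz": 0,"spin": 0,"grip": 80},
    {"dx": 1.6,"dy": -0.06,"dz": 0,"spin": 0,"grip": 80},
    {"dx": 2,"dy": -0.08,"dz": 0,"spin": 0,"grip": 80},
    {"dx": 2.4,"dy": -0.1,"dz": 0,"spin": 0,"grip": 80},
    {"dx": 2.8,"dy": -0.11,"dz": 0,"spin": 0,"grip": 80},
    {"dx": 3.1,"dy": -0.12,"dz": 0,"spin": 0,"grip": 80},
    {"dx": 3.4,"dy": -0.13,"dz": 0,"spin": 0,"grip": 80},
    {"dx": 3.6,"dy": -0.14,"dz": 0,"spin": 0,"grip": 80},
  ],
)

```text
time_s: 5.17
tcp_pos: [0.5161, 0.1007, 0.0425]
eef_rot: [-180.0, 0.0, 177.8]
contact_force: [-2.7, 0.1, -2.6]
gripper_width: 0.07
```

```bash
python3 - <<'E'
from plant import r
import cv2
a=r.capture("top")[150:310,205:385]; cv2.imwrite("pics/top2.png",cv2.resize(a,None,fx=4,fy=3.7,interpolation=cv2.INTER_CUBIC))
cv2.imwrite("pics/s2.png",cv2.resize(r.capture("scene")[200:390,190:440],None,fx=3.2,fy=3.1,interpolation=cv2.INTER_CUBIC))
s=r.get_state();print(s["tcp_pos"],s["eef_rot"],s["contact_force"],s["moment"])
E
```

```text
[0.51641732 0.10081216 0.04270905] [1.79985074e+02 4.51041774e-02 1.77781425e+02] [-1.95051637 -0.12883643 -1.55059529] [-0.1555223   0.54471279 -0.00513396]
```

View pics/s2.png

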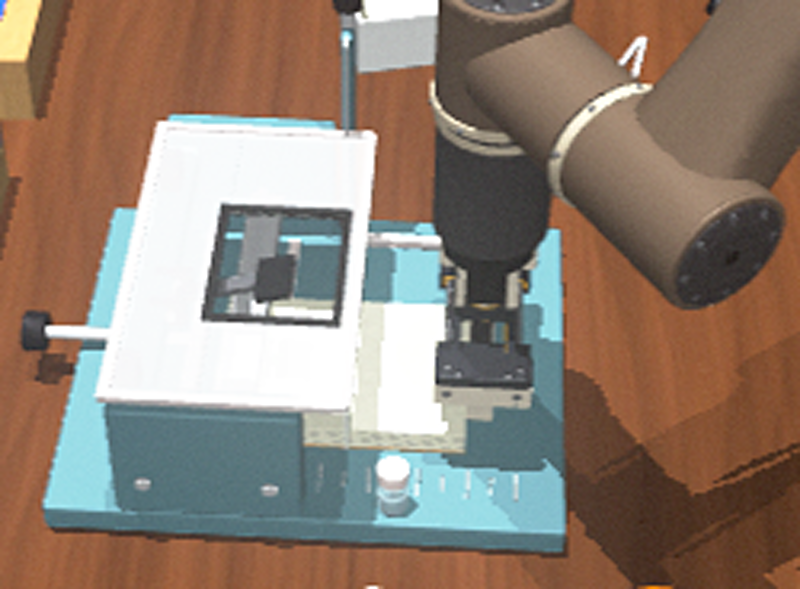

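The scene crop shows the pad flat, held by both fingers at its near edge (about 465,430). The hand is well clear of the guard lip and the vial. Next I'll push slowly to the stop.

>>> servo_tool(
  targets=[
    {"dx": 0.13,"dy": -0.005,"dz": 0,"spin": 0,"grip": 80},
    {"dx": 0.26,"dy": -0.01,"dz": 0,"spin": 0,"grip": 80},
    {"dx": 0.39,"dy": -0.015,"dz": 0,"spin": 0,"grip": 80},
    {"dx": 0.52,"dy": -0.02,"dz": 0,"spin": 0,"grip": 80},
    {"dx": 0.65,"dy": -0.025,"dz": 0,"spin": 0,"grip": 80},
    {"dx": 0.78,"dy": -0.03,"dz": 0,"spin": 0,"grip": 80},
    {"dx": 0.91,"dy": -0.035,"dz": 0,"spin": 0,"grip": 80},
    {"dx": 1.04,"dy": -0.04,"dz": 0,"spin": 0,"grip": 80},
    {"dx": 1.15,"dy": -0.045,"dz": 0,"spin": 0,"grip": 80},
    {"dx": 1.2,"dy": -0.045,"dz": 0,"spin": 0,"grip": 80},
  ],
)

```text
time_s: 6.1
tcp_pos: [0.5273, 0.1002, 0.0427]
eef_rot: [-180.0, -0.0, 177.8]
contact_force: [-6.7, 0.3, 2.5]
gripper_width: 0.0701
```

>>> servo_tool(
  targets=[
    {"dx": 0.03,"dy": 0,"dz": 0,"spin": 0,"grip": 80},
    {"dx": 0.06,"dy": 0,"dz": 0,"spin": 0,"grip": 80},
    {"dx": 0.09,"dy": 0,"dz": 0,"spin": 0,"grip": 80},
    {"dx": 0.12,"dy": 0,"dz": 0,"spin": 0,"grip": 80},
    {"dx": 0.15,"dy": -0.01,"dz": 0,"spin": 0,"grip": 80},
    {"dx": 0.18,"dy": -0.01,"dz": 0,"spin": 0,"grip": 80},
    {"dx": 0.21,"dy": -0.01,"dz": 0,"spin": 0,"grip": 80},
    {"dx": 0.24,"dy": -0.01,"dz": 0,"spin": 0,"grip": 80},
    {"dx": 0.27,"dy": -0.01,"dz": 0,"spin": 0,"grip": 80},
    {"dx": 0.3,"dy": -0.01,"dz": 0,"spin": 0,"grip": 80},
  ],
)

```text
time_s: 6.93
tcp_pos: [0.5301, 0.1, 0.0427]
eef_rot: [-180.0, -0.0, 177.8]
contact_force: [-7.2, 0.8, 3.0]
gripper_width: 0.07
```

>>> servo_tool(
  targets=[
    {"dx": 0.03,"dy": 0,"dz": 0,"spin": 0,"grip": 80},
    {"dx": 0.06,"dy": 0,"dz": 0,"spin": 0,"grip": 80},
    {"dx": 0.09,"dy": 0,"dz": 0,"spin": 0,"grip": 80},
    {"dx": 0.12,"dy": 0,"dz": 0,"spin": 0,"grip": 80},
    {"dx": 0.15,"dy": -0.01,"dz": 0,"spin": 0,"grip": 80},
    {"dx": 0.18,"dy": -0.01,"dz": 0,"spin": 0,"grip": 80},
    {"dx": 0.21,"dy": -0.01,"dz": 0,"spin": 0,"grip": 80},
    {"dx": 0.24,"dy": -0.01,"dz": 0,"spin": 0,"grip": 80},
    {"dx": 0.27,"dy": -0.01,"dz": 0,"spin": 0,"grip": 80},
    {"dx": 0.3,"dy": -0.01,"dz": 0,"spin": 0,"grip": 80},
  ],
)

```text
time_s: 7.77
tcp_pos: [0.5331, 0.0999, 0.0427]
eef_rot: [-180.0, -0.0, 177.8]
contact_force: [-6.4, 0.5, 1.6]
gripper_width: 0.07
```

>>> servo_tool(
  targets=[
    {"dx": 0.03,"dy": 0,"dz": 0,"spin": 0,"grip": 80},
    {"dx": 0.06,"dy": 0,"dz": 0,"spin": 0,"grip": 80},
    {"dx": 0.09,"dy": 0,"dz": 0,"spin": 0,"grip": 80},
    {"dx": 0.12,"dy": 0,"dz": 0,"spin": 0,"grip": 80},
    {"dx": 0.15,"dy": -0.01,"dz": 0,"spin": 0,"grip": 80},
    {"dx": 0.18,"dy": -0.01,"dz": 0,"spin": 0,"grip": 80},
    {"dx": 0.21,"dy": -0.01,"dz": 0,"spin": 0,"grip": 80},
    {"dx": 0.24,"dy": -0.01,"dz": 0,"spin": 0,"grip": 80},
    {"dx": 0.27,"dy": -0.01,"dz": 0,"spin": 0,"grip": 80},
    {"dx": 0.3,"dy": -0.01,"dz": 0,"spin": 0,"grip": 80},
  ],
)

```text
time_s: 8.6
tcp_pos: [0.5332, 0.0998, 0.0427]
eef_rot: [-180.0, -0.3, 177.8]
contact_force: [-21.1, 7.0, 15.4]
gripper_width: 0.0701
```

The force jumped to 21 N and the travel stalled, so the pad is on the stop. I'll back off, rise and look.

>>> servo_tool(
  targets=[
    {"dx": 0,"dy": 0,"dz": 0,"spin": 0,"grip": 80},
    {"dx": -0.2,"dy": 0.01,"dz": 0,"spin": 0,"grip": 80},
    {"dx": -0.5,"dy": 0.02,"dz": 0,"spin": 0,"grip": 80},
    {"dx": -1,"dy": 0.04,"dz": 0,"spin": 0,"grip": 80},
    {"dx": -2,"dy": 0.08,"dz": 0,"spin": 0,"grip": 80},
    {"dx": -4,"dy": 0.15,"dz": 0,"spin": 0,"grip": 80},
    {"dx": -6,"dy": 0.2,"dz": 2,"spin": 0,"grip": 50},
    {"dx": -8,"dy": 0,"dz": 5,"spin": 0,"grip": 20},
    {"dx": -9,"dy": 0,"dz": 9,"spin": 0,"grip": 0},
    {"dx": -9.5,"dy": 0,"dz": 13,"spin": 0,"grip": 0},
  ],
)

```text
time_s: 9.43
tcp_pos: [0.4394, 0.0992, 0.1736]
eef_rot: [-180.0, -0.1, 177.8]
contact_force: [1.2, 0.9, 0.5]
gripper_width: 0.0491
```

>>> servo_tool(
  targets=[
    {"dx": 0,"dy": 0,"dz": 2,"spin": 0,"grip": 0},
    {"dx": 0,"dy": 0,"dz": 4,"spin": 0,"grip": 0},
    {"dx": 0,"dy": 0,"dz": 6,"spin": 0,"grip": 0},
    {"dx": 0,"dy": 0,"dz": 8,"spin": 0,"grip": 0},
    {"dx": 0,"dy": -4,"dz": 8,"spin": 0,"grip": 0},
    {"dx": 0,"dy": -8,"dz": 8,"spin": 0,"grip": 0},
    {"dx": 0,"dy": -12,"dz": 8,"spin": 0,"grip": 0},
    {"dx": 0,"dy": -16,"dz": 8,"spin": 0,"grip": 0},
    {"dx": 0,"dy": -20,"dz": 8,"spin": 0,"grip": 0},
    {"dx": 0,"dy": -24,"dz": 8,"spin": 0,"grip": 0},
  ],
)

```text
time_s: 10.27
tcp_pos: [0.4412, -0.1417, 0.2531]
eef_rot: [180.0, 0.1, 177.8]
contact_force: [1.2, 0.6, -0.4]
gripper_width: 0.0004
```

```bash
python3 - <<'E'
from plant import r
import cv2
a=r.capture("top")[120:310,205:385]; cv2.imwrite("pics/top3.png",cv2.resize(a,None,fx=4,fy=3.15,interpolation=cv2.INTER_CUBIC))
s=r.get_state();print(s["tcp_pos"],s["eef_rot"],s["contact_force"],s["gripper_width"])
E
```

```text
[ 0.4406433  -0.14705564  0.25278795] [-1.79902920e+02  3.91167081e-02  1.77633874e+02] [ 2.63697137 -4.83772443  1.8045921 ] 0.000640756103314231
```

View pics/top3.png

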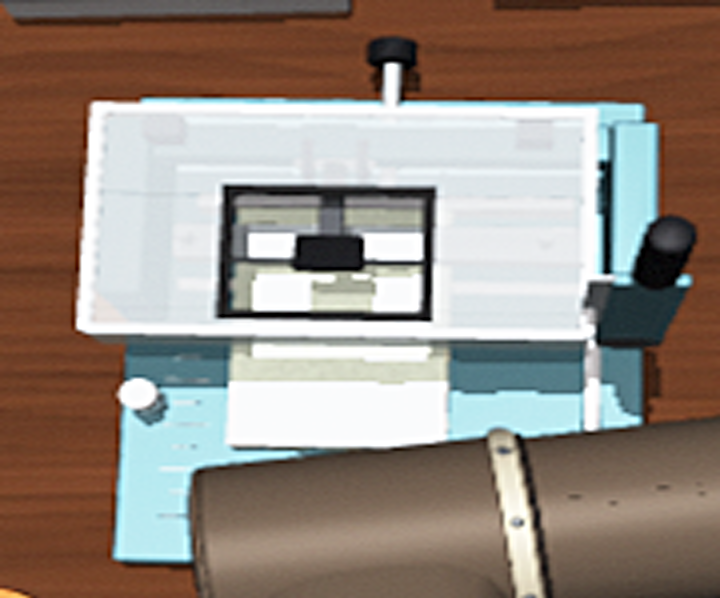

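The pad is now nearly square: its near edge runs from about (228,445) to (447,448), and its far part shows beyond the clamp. I'll work out the numbers.

```bash
python3 - <<'E'
from plant import r
from h import *
import json
q=json.load(open("q.json")); c=r.get_calibration("top")
im=cv2.imread("pics/top3.png")
g=im.astype(int)
# edge: column-wise strongest downward drop of red channel in rows 425..462
pts=[]
for x in range(240,440,10):
    col=g[425:465,x,2]; d=col[3:]-col[:-3]; y=425+d.argmin()+1.5
    pts.append((x,y))
P=np.array([cw([0,0,0],[back(c,(205+(x-.5)/4,120+(y-.5)/3.15),.06)])[0] for x,y in pts])
d=P[:,:2]-q[:2];C,S=np.cos(q[2]),np.sin(q[2])
X=C*d[:,0]+S*d[:,1];Y=-S*d[:,0]+C*d[:,1]
print(np.round(X*1000,1),np.polyfit(Y,X,1))
E
```

```text
[-152.2 -152.1 -151.1 -151.8 -151.7 -151.6 -151.5 -151.3 -151.2 -151.1
 -151.8 -150.8 -150.7 -150.6 -151.3 -150.3 -150.2 -148.4 -147.4 -147.3] [-0.02936151 -0.14985663]
```

```bash
cat > edge.py <<'E'
from plant import r
from h import *
import json
q=json.load(open("q.json")); c=r.get_calibration("top")
im=np.mean([r.capture("top").astype(float) for _ in range(3)],0)
C,S=np.cos(q[2]),np.sin(q[2])
def cut(u,v,z):
    d=back(c,(u,v),z)[:2]-q[:2];return C*d[0]+S*d[1],-S*d[0]+C*d[1]
R=[]
for u in range(266,314,3):
    col=im[254:268,u,2]; hi=col[:4].mean()
    lo=col[4:].min(); t=(hi+lo)/2
    k=np.argmax(col<t); v=254+k-1+(col[k-1]-t)/(col[k-1]-col[k]); R.append((*cut(u,v,.06),hi,lo))
R=np.array(R);print(np.round(R[:,:2]*1000,1).tolist());print(np.polyfit(R[:,1],R[:,0],1))
print(im[254:266,[268,285,300,310],2].astype(int).T)
E
python3 edge.py
```

```text
[[-151.1, 91.0], [-151.0, 82.8], [-151.5, 74.7], [-151.2, 66.6], [-151.1, 58.5], [-151.0, 50.4], [-151.2, 42.2], [-151.2, 34.1], [-151.0, 26.0], [-150.7, 17.9], [-150.3, 9.8], [-150.0, 1.7], [-148.8, -6.3], [-147.3, -14.4], [-146.5, -22.5], [-144.7, -30.6]]
[-0.0426947  -0.14863108]
[[250 250 250 250 251 254 255 183  60 158 190 123]
 [250 250 250 250 250 251 255 241 109  58  62  73]
 [250 250 250 250 250 253 252 187  43  67  80  86]
 [250 250 250 251 254 250 142  48  72  81  89  91]]
```

The right end of the edge is hidden by the arm. The clean left half is straight, parallel to the stop and at -151 mm, which matches the 21 N stall. Next I'll go over the window, y first to stay clear of the blade arm.

>>> servo_tool(
  targets=[
    {"dx": 0,"dy": 3,"dz": 0,"spin": 0,"grip": 0},
    {"dx": 0,"dy": 7,"dz": 0,"spin": 0,"grip": 0},
    {"dx": 0,"dy": 11,"dz": 0,"spin": 0,"grip": 0},
    {"dx": 0,"dy": 15,"dz": 0,"spin": 0,"grip": 0},
    {"dx": 0,"dy": 19,"dz": 0,"spin": 0,"grip": 0},
    {"dx": 0,"dy": 22,"dz": 0,"spin": 0,"grip": 0},
    {"dx": 1,"dy": 24,"dz": 0,"spin": 0,"grip": 0},
    {"dx": 4,"dy": 24,"dz": 0,"spin": 0,"grip": 0},
    {"dx": 7,"dy": 24,"dz": 0,"spin": 0,"grip": 0},
    {"dx": 10,"dy": 24,"dz": 0,"spin": 0,"grip": 0},
  ],
)

```text
time_s: 11.3
tcp_pos: [0.5423, 0.1027, 0.253]
eef_rot: [179.9, 0.1, 178.0]
contact_force: [0.5, 0.1, 1.0]
gripper_width: 0.0008
```

>>> servo_tool(
  targets=[
    {"dx": 3,"dy": 0,"dz": 0,"spin": 0,"grip": 0},
    {"dx": 6,"dy": 0,"dz": 0,"spin": 0,"grip": 0},
    {"dx": 9,"dy": 0,"dz": 0,"spin": 0,"grip": 0},
    {"dx": 11.5,"dy": 0,"dz": 0,"spin": 0,"grip": 0},
    {"dx": 13,"dy": 0,"dz": 0,"spin": 0,"grip": 0},
    {"dx": 13.8,"dy": 0,"dz": 0,"spin": 0,"grip": 0},
    {"dx": 13.8,"dy": 0,"dz": 0,"spin": 0,"grip": 0},
    {"dx": 13.8,"dy": 0,"dz": -1,"spin": 0,"grip": 0},
    {"dx": 13.8,"dy": 0,"dz": -2,"spin": 0,"grip": 0},
    {"dx": 13.8,"dy": 0,"dz": -3,"spin": 0,"grip": 0},
  ],
)

```text
time_s: 12.13
tcp_pos: [0.6785, 0.1005, 0.2219]
eef_rot: [180.0, 0.0, 177.8]
contact_force: [-0.5, 0.6, 0.4]
gripper_width: 0.0002
```

```bash
python3 - <<'E'
from plant import r
import cv2
cv2.imwrite("pics/s4.png",cv2.resize(r.capture("scene")[200:390,190:440],None,fx=3.2,fy=3.1,interpolation=cv2.INTER_CUBIC))
s=r.get_state();print(s["time_s"],s["tcp_pos"],s["eef_rot"],s["contact_force"],s["gripper_width"])
E
```

```text
12.1833 [0.6775776  0.10018995 0.21928167] [-179.98524697   -0.1877088   177.7976673 ] [-0.71048541 -0.16083671 -2.17723825] 0.0001707047086019578
```

View pics/s4.png

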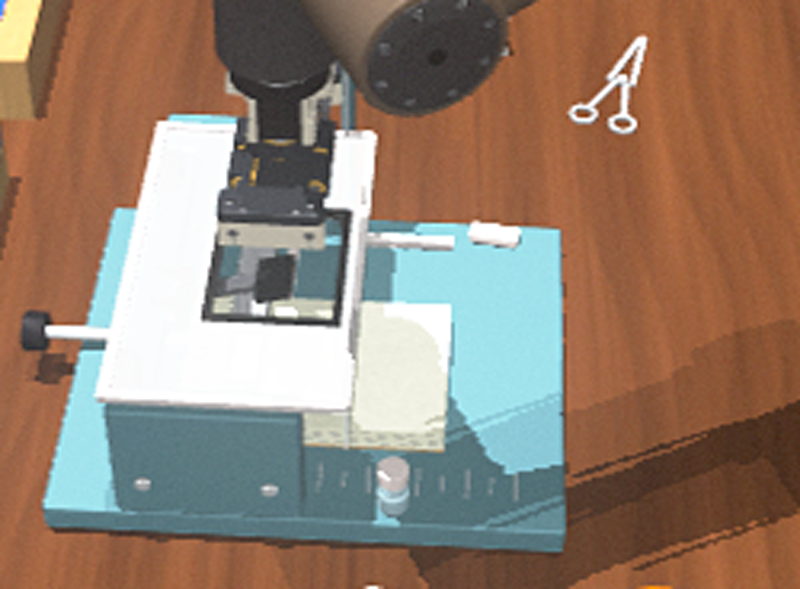

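The hand hangs over the window with the raised paddle just below (275,278), and the wrist is clear of the blade arm. The pad's near edge runs (450,305)-(443,452), so I'll check its squareness from this view before clamping.

```bash
python3 - <<'E'
from plant import r
from h import *
import json
q=json.load(open("q.json")); c=r.get_calibration("scene")
C,S=np.cos(q[2]),np.sin(q[2])
def cut(x,y,z):
    d=back(c,(190+(x-.5)/3.2,200+(y-.5)/3.1),z)[:2]-q[:2];return np.round([C*d[0]+S*d[1],-S*d[0]+C*d[1]],4)
print(cut(450,305,.06),cut(444,438,.06),cut(443,452,.035),"bed",cut(560,230,.035),cut(565,550,.035))
E
sed -i 's/range(266,314,3)/range(264,318,3)/' edge.py; python3 edge.py
```

```text
[-0.1479 -0.0414] [-0.148   0.1117] [-0.1478  0.1065] bed [-0.2471 -0.1702] [-0.2473  0.201 ]
[[-150.0, 96.4], [-150.6, 88.3], [-150.6, 80.2], [-151.0, 72.0], [-150.8, 63.9], [-150.8, 55.8], [-150.5, 47.7], [-151.4, 39.5], [-151.4, 31.4], [-151.3, 23.3], [-151.0, 15.2], [-150.5, 7.1], [-151.6, -1.0], [-151.3, -9.1], [-150.9, -17.2], [-150.7, -25.3], [-151.6, -33.4], [-151.5, -41.5]]
[ 0.00632313 -0.15114871]
[[227 229 230 220 213 191 168 127  89  90  93  88]
 [227 227 225 225 227 227 236 204 117  68 165 199]
 [219 222 222 242 253 253 255 253 143  59 164 200]
 [252 252 252 252 252 252 255 255 166  61 165 203]]
```

Both views agree the pad is square (0.006 rad or less) and at the stop. Pressing now.

>>> servo_tool(
  targets=[
    {"dx": 0,"dy": 0,"dz": -1.2,"spin": 0,"grip": 0},
    {"dx": 0,"dy": 0,"dz": -2.4,"spin": 0,"grip": 0},
    {"dx": 0,"dy": 0,"dz": -3.6,"spin": 0,"grip": 0},
    {"dx": 0,"dy": 0,"dz": -4.4,"spin": 0,"grip": 0},
    {"dx": 0,"dy": 0,"dz": -4.8,"spin": 0,"grip": 0},
    {"dx": 0,"dy": 0,"dz": -5.1,"spin": 0,"grip": 0},
    {"dx": 0,"dy": 0,"dz": -5.4,"spin": 0,"grip": 0},
    {"dx": 0,"dy": 0,"dz": -5.7,"spin": 0,"grip": 0},
    {"dx": 0,"dy": 0,"dz": -6,"spin": 0,"grip": 0},
    {"dx": 0,"dy": 0,"dz": -6.3,"spin": 0,"grip": 0},
  ],
)

```text
time_s: 13.17
tcp_pos: [0.6792, 0.0997, 0.1604]
eef_rot: [-180.0, -0.0, 177.8]
contact_force: [-5.5, 0.0, 6.9]
gripper_width: 0.0004
```

>>> servo_tool(
  targets=[
    {"dx": 0,"dy": 0,"dz": -0.2,"spin": 0,"grip": 0},
    {"dx": 0,"dy": 0,"dz": -0.4,"spin": 0,"grip": 0},
    {"dx": 0,"dy": 0,"dz": -0.6,"spin": 0,"grip": 0},
    {"dx": 0,"dy": 0,"dz": -0.8,"spin": 0,"grip": 0},
    {"dx": 0,"dy": 0,"dz": -1,"spin": 0,"grip": 0},
    {"dx": 0,"dy": 0,"dz": -1.2,"spin": 0,"grip": 0},
    {"dx": 0,"dy": 0,"dz": -1.4,"spin": 0,"grip": 0},
    {"dx": 0,"dy": 0,"dz": -1.6,"spin": 0,"grip": 0},
    {"dx": 0,"dy": 0,"dz": -1.8,"spin": 0,"grip": 0},
    {"dx": 0,"dy": 0,"dz": -1.9,"spin": 0,"grip": 0},
  ],
)

```text
time_s: 14.0
tcp_pos: [0.6791, 0.0997, 0.1418]
eef_rot: [-180.0, -0.0, 177.8]
contact_force: [-7.7, 1.5, 12.3]
gripper_width: 0.0005
```

>>> servo_tool(
  targets=[
    {"dx": 0,"dy": 0,"dz": -0.05,"spin": 0,"grip": 0},
    {"dx": 0,"dy": 0,"dz": -0.1,"spin": 0,"grip": 0},
    {"dx": 0,"dy": 0,"dz": -0.15,"spin": 0,"grip": 0},
    {"dx": 0,"dy": 0,"dz": -0.2,"spin": 0,"grip": 0},
    {"dx": 0,"dy": 0,"dz": -0.25,"spin": 0,"grip": 0},
    {"dx": 0,"dy": 0,"dz": -0.3,"spin": 0,"grip": 0},
    {"dx": 0,"dy": 0,"dz": -0.35,"spin": 0,"grip": 0},
    {"dx": 0,"dy": 0,"dz": -0.4,"spin": 0,"grip": 0},
    {"dx": 0,"dy": 0,"dz": -0.4,"spin": 0,"grip": 0},
    {"dx": 0,"dy": 0,"dz": -0.4,"spin": 0,"grip": 0},
  ],
)

```text
time_s: 14.83
tcp_pos: [0.6792, 0.0997, 0.141]
eef_rot: [-180.0, 0.1, 177.8]
contact_force: [-15.0, 0.7, 25.2]
gripper_width: 0.0002
```

It stalled at z = 0.141 m with 25 N, so the lever is on its end stop. Now straight up and away.

>>> servo_tool(
  targets=[
    {"dx": 0,"dy": 0,"dz": -0.05,"spin": 0,"grip": 0},
    {"dx": 0,"dy": 0,"dz": -0.05,"spin": 0,"grip": 0},
    {"dx": 0,"dy": 0,"dz": 0.4,"spin": 0,"grip": 0},
    {"dx": 0,"dy": 0,"dz": 1,"spin": 0,"grip": 0},
    {"dx": 0,"dy": 0,"dz": 2.5,"spin": 0,"grip": 0},
    {"dx": 0,"dy": 0,"dz": 4.5,"spin": 0,"grip": 0},
    {"dx": 0,"dy": 0,"dz": 7,"spin": 0,"grip": 0},
    {"dx": 0,"dy": 0,"dz": 10,"spin": 0,"grip": 0},
    {"dx": 0,"dy": 0,"dz": 12,"spin": 0,"grip": 0},
    {"dx": 0,"dy": 0,"dz": 13,"spin": 0,"grip": 0},
  ],
)

```text
time_s: 15.67
tcp_pos: [0.6812, 0.1, 0.2702]
eef_rot: [179.9, 0.3, 177.8]
contact_force: [0.7, -0.3, 0.7]
gripper_width: 0.0002
```

>>> servo_tool(
  targets=[
    {"dx": -3,"dy": 0,"dz": 0,"spin": 0,"grip": 0},
    {"dx": -6,"dy": 0,"dz": 0,"spin": 0,"grip": 0},
    {"dx": -9,"dy": 0,"dz": 0,"spin": 0,"grip": 0},
    {"dx": -12,"dy": 0,"dz": 0,"spin": 0,"grip": 0},
    {"dx": -15,"dy": 0,"dz": 0,"spin": 0,"grip": 0},
    {"dx": -17,"dy": 0,"dz": 0,"spin": 0,"grip": 0},
    {"dx": -19,"dy": 0,"dz": 0,"spin": 0,"grip": 0},
    {"dx": -20,"dy": 0,"dz": 0,"spin": 0,"grip": 0},
    {"dx": -20,"dy": 0,"dz": 0,"spin": 0,"grip": 0},
    {"dx": -20,"dy": 0,"dz": 0,"spin": 0,"grip": 0},
  ],
)

```text
time_s: 16.5
tcp_pos: [0.4799, 0.1001, 0.2667]
eef_rot: [180.0, 0.0, 177.8]
contact_force: [-0.3, 0.1, 1.6]
gripper_width: 0.0004
```

```bash
python3 - <<'E'
from plant import r
import cv2
cv2.imwrite("pics/s5.png",cv2.resize(r.capture("scene")[200:390,190:440],None,fx=3.2,fy=3.1,interpolation=cv2.INTER_CUBIC))
s=r.get_state();print(s["time_s"],s["tcp_pos"],s["contact_force"])
from h import *
# paddle: dark blob inside window, scene, before vs after
for f in("pics/s4.png","pics/s5.png"):
    g=cv2.imread(f,0)[235:312,228:332]; n,l,st,ce=cv2.connectedComponentsWithStats((g<50).astype('uint8')); print([(st[i].tolist(),ce[i].round(1).tolist()) for i in range(1,n) if st[i,4]>300])
E
```

```text
16.55 [0.48037336 0.10016697 0.2665657 ] [0.39788009 0.45773783 0.28247234]
[]
[]
```

View pics/s5.png

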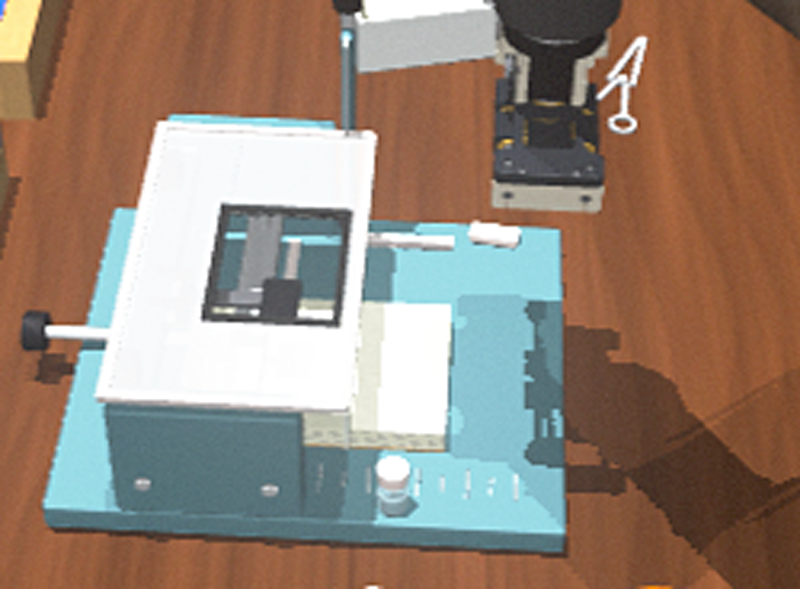

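The paddle has dropped in the window to about (282,298), the pad's edge hasn't moved, the bystanders are in place and the hand is out. One last numeric check, then I'll hand in.

```bash
python3 edge.py | sed -n 1,2p; python3 - <<'E'
from plant import r
from h import *
import json
q=json.load(open("q.json"));c=r.get_calibration("scene")
uv=proj(c,cw(q,[[-.01,.03,.141],[-.007,.03,.169]]));print((uv-[190,200])*[3.2,3.1])
r.close_job()
E
```

```text
[[-160.6, 96.0], [-158.3, 88.0], [-154.2, 80.0], [-156.4, 71.8], [-156.2, 63.7], [-163.6, 55.4], [-153.4, 47.6], [-142.2, 39.8], [-156.9, 31.3], [-140.9, 23.6], [-162.4, 14.9], [-138.5, 7.4], [-163.0, -1.3], [-144.7, -8.9], [-144.4, -17.0], [-144.4, -25.1], [-144.1, -33.2], [-131.4, -41.1]]
[-0.14068652 -0.14700976]
[[282.01038848 292.32318537]
 [277.52109188 269.00821402]]
the job is handed in; nothing more can be done
```

I pushed the pad against the back stop, pressed the clamp lever fully down and handed the job in at about 17 s of the 54 s allowed. No verdict was reported.

- **Pad:** I pushed it with both fingertips until it stalled at 21 N. Before clamping, the top camera put its near edge at about -151 mm (expected -150 mm), square to within 0.006 rad. The scene camera gave -148 mm and square to within about 0.001 rad. In the last picture the pad's edge has not visibly moved.
- **Clamp lever:** I pressed it through the window until it stalled at z = 0.141 m with 25 N, which is the end-stop height. In the last picture the paddle is at about (282, 298), near the predicted fully-down position (282, 292); raised would be (278, 269). I have no direct measure of the clamp's force on the pad.
- **Finish:** The hand is out of the window with residual force below 1 N. I saw no sign of touching the guard. The vial, eraser and tub look unmoved in the crops; I did not measure the bystanders or recheck the dishes, reagent bottle and tape.

**Failed check:** the final top-camera edge measurement gave scattered, meaningless values. The hand was probably in front of the pad's edge. I relied on the scene picture instead.

One move call was refused for incomplete rows; it moved nothing and I repeated it.

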